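Calibrate the lab balance and put the block weight away

TASK

Calibrate the balance: take the rectangular block weight out of its wooden cradle, set it gently, upright and centred on the balance pan, let go, and with the weight there press the round key fully down. Then take the weight off the pan and lower it, without dropping it, right down onto the floor of its own slot in the weight rack, the one whose label shows a rectangle; that slot has high side walls, so hold the weight by its two ends. Leave the other weights, the plaster model and the spatula where they are.

Things in the scene. Friction and masses are not known exactly. Their poses are not given: they have to be found in the camera images.
- block_weight: The block check weight: plain steel bar block, 62 mm long (x), 40 mm wide (y), 34 mm high, about 0.5 kg; origin at the centre of its underside. Starts upright in the cradle, long axis along the cradle's x.
- cradle: Fixed wooden cradle; origin at the centre of its underside on the bench, x along its length. Its floor is 12 mm high and 38 mm wide (y); at both ends an upright cheek 46 mm wide, 9 mm thick, inner faces 34 mm from the centre, rises to 58 mm above the bench (12 mm higher than the weight's top), so that only the weight's long sides can be reached.
- pan_center (a point): Centre of the top face of the balance pan, a flat round steel disc 130 mm across and 5 mm thick, 68 mm above the bench when empty; it sinks with the pan. x and y are the balance's axes (x away from the robot at yaw 0). The white balance body is 250 x 180 mm and 48 mm high; the pan's centre lies 40 mm beyond its middle along x.
- pan (a joint): How far the sprung pan is pressed down, in m: 0 empty, about 0.005 under the block weight, stop at 0.010.
- key_top (a point): Centre of the top of the calibration key, a round white push button in a black ring 28 mm across on the balance, nearer the robot than the pan (125 mm from the pan's centre along -x, 45 mm to +y).
- key (a joint): How far the key is pressed, in m: 0 up, 0.006 fully down (about 5 N); springs back.
- slot_block_floor (a point): Centre of the felt floor of the block weight's slot, 20 mm above the bench; x along the open channel towards its label (80 mm along +x: a flat white 54 mm tile with a raised dark rectangle), y across. The order of the slots varies. Starts empty.
- rack: Fixed board 180 x 200 x 12 mm, origin under its centre, with three alike wooden slots 62 mm apart along y. Each: floor recess 68 mm long between end lips 4 mm high and 5 mm thick; side walls 46 mm apart inside, 6 mm thick, 78 mm long, 46 mm high over the floor (12 mm above the block weight's top); ends open above the lips.
- slot_round_floor (a point): Centre of the felt floor of the round weight's slot, 20 mm above the bench; x along the open channel towards its label (80 mm along +x: a flat white 54 mm tile with a raised dark disc), y across. The order of the slots varies. Holds the round weight.
- slot_hex_floor (a point): Centre of the felt floor of the hexagonal weight's slot, 20 mm above the bench; x along the open channel towards its label (80 mm along +x: a flat white 54 mm tile with a raised dark hexagon), y across. The order of the slots varies. Starts empty and stays empty.
- round_weight: Round steel weight with a knob on top, 38 mm across, 53 mm high, standing in its own slot; origin at the centre of its underside. Not to be moved.
- hex_weight: Hexagonal steel weight with a knob on top, 46 mm across the flats, 61 mm high, standing on the bench; origin at the centre of its underside. Not to be moved.
- plaster_model: Dental plaster model, base 66 x 60 mm, 37 mm high over the teeth, on the bench; origin at the centre of its underside. Not to be moved.
- spatula: Spatula 190 mm long lying flat on the bench. Not to be moved.

How it is judged:
By the outcome, as a careful person would: the job done as asked, in the order asked, and still so for the second after the job is handed in, with the robot touching nothing.
It also fails if it takes over 72 s, if anything falls off the work surface, if the arm or the gripper's body presses on something with over 40 N, if the wrist force passes 120 N, or if a joint passes its speed limit or range.

ROBOT

A 6-joint arm with a two-finger parallel gripper is mounted at the origin on the work surface. World frame = base frame: x ahead of the robot, y to its left, z up, the work surface at z = 0. Lengths are in mm, angles in rad, forces in N, time in s.
With the tool pointing down it reaches from about 375 to 975 mm from the base axis. Payload 3.8 kg.
Tool frame: the origin (TCP) lies at the very end of the fingers, on their centre line; the grasp point (between the pads) lies 19 mm behind it; z points along the fingers, y is the line along which they close (so a half turn about z gives the same grasp; the last joint's range is limited). The gripper opens to 88 mm and grips with 3 to 60 N. Pads are 18 mm wide; open, the fingers measure 123 mm over their backs; the gripper's body (75 mm by 187 mm) begins 45 mm behind the grasp point.
Start: joints at [1.064, 0.264, 1.604, -0, 1.274, -0.037], TCP at [305.575, 601.866, 238.706] pointing down, gripper open.
Joint ranges: [-2.63, 2.63], [-0.94, 2.18], [0.31, 2.57], [-1.31, 4.45], [0, 2.66], [-2.55, 2.55]. Speed limits (rad/s): [2.57, 2.57, 3.14, 3.14, 3.14, 3.14].

INTERFACE

Orientations are given as a rotation vector (axis times angle).
In Python, from cell import monitor, viewer, workorder gives the robot as it stands. The module is installed in compiled form; this text tells all that it offers.
- The arm moves only by the tool servo_tool, never from a script. Its argument "deltas" is a list of rows, each a list of 3 entries, a list of its own where there are three numbers: the shift along the tool's x, y, z each as a share of 0.025 m, from -1 to 1, then the turn, a rotation vector about the tool's x, y, z each as a share of 0.08 rad, from -1 to 1, then the opening, from 0 (shut) to 1 (fully open). In form: [[[tx, ty, tz], [ax, ay, az], gripper], ...]. A call has 1 to 10 rows; each row shifts and turns the commanded pose from where the row before left it, along the tool's axes as they then stand; what a row does not reach is not made up. A row lasts 1/8 s, in which the tool goes at most 62.5 mm and 10.7 degrees, less where a joint would pass 70% of its speed; a pose out of reach is approached as far as the arm can. A call with a number of a shift or a turn outside -1 to 1 is refused whole. A call with a gripper value outside its range is refused whole. The fingers move at their own pace and stop on an object; "force" is the grip in N (left out, the last holds). Time passes only in rows, so rows that do not move let the fingers close. It gives the time, the measured TCP pose, the force, the opening and the grip force at its end, in the units of the state.
- monitor.get_state(): the state, without advancing time (a new reading comes with each control period).
- viewer.grab_frame(name): name is "side" or "top"; returns a dict with "frame" (384x512x3 uint8, red, green, blue), "fx", "fy", "cx", "cy" (pixels), "extrinsics" (4x4, takes a point from camera to world coordinates). Camera axes: x right, y up, looking along -z (the intrinsics and any distortion apply to the point x, -y, -z); pixel columns grow to the right and rows downward; lengths in mm; the calibration is good to about 2 mm. A picture is of the moment at which its call begins. There is no depth.
- workorder.finish_job(): hands the job in; it is judged then, once.
The state is a dict: "clock": time; "joint_pos": joint angles; "qvel": joint speeds; "joint_efforts": joint torques, N m; "tcp_pos": TCP position; "tool_rot": TCP orientation; "ft_force": force on the tool from outside, world axes, zero at the start; "wrist_torque": the same for the moment, N m; "opening": finger opening in mm; "finger_force": force on a finger pad.
Only numpy, scipy, OpenCV 4.12 (cv2) and the standard library are available. Lean on these libraries where they do the work, as an engineer would, in place of code of your own. Each camera call takes 0.05 s, during which the arm holds its last target. There are 200 camera calls.

## Working session

There is one attempt and no reset: what is moved stays moved. The work goes in short steps, Python scripts to look and compute and a tool call to move; the robot and the scene stay as the last step left them, time stands still between calls to the robot, and variables do not carry over. Pictures are saved under pics/ and viewed, at most 10 in all, crops included, and the job is handed in when it is done.

Besides the shell and the picture viewer there is one more tool, called as a command line: name --argument value ..., lists and objects as JSON in quotes. servo_tool: Moves the arm, as the interface text tells. Its arguments: {"type":"object","properties":{"deltas":{"type":"array"},"force":{"type":"number"}},"required":["deltas"]}

```bash
mkdir -p pics; cat > h.py <<'E'
import numpy as np,cv2,json
from cell import monitor,viewer,workorder
def grab(n):
    f=viewer.grab_frame(n); cv2.imwrite  # noqa
    return f
def px2w(f,u,v,z):
    E=np.array(f["extrinsics"]); d=np.array([(u-f["cx"])/f["fx"],-(v-f["cy"])/f["fy"],-1.])
    d=E[:3,:3]@d; o=E[:3,3]; return o+d*(z-o[2])/d[2]
def w2px(f,p):
    E=np.array(f["extrinsics"]); c=E[:3,:3].T@(np.array(p)-E[:3,3])
    return np.array([f["cx"]+f["fx"]*c[0]/-c[2], f["cy"]+f["fy"]*c[1]/c[2]])
E
python3 - <<'E'
from h import *
for n in("top","side"):
    f=viewer.grab_frame(n)
    print(f.keys(),[f[k] for k in("fx","fy","cx","cy")]);print(np.round(f["extrinsics"],3))
    cv2.imwrite(f"pics/{n}0.png",cv2.resize(f["frame"][:,:,::-1],(800,600),interpolation=cv2.INTER_CUBIC))
    np.save(f"{n}0.npy",f,allow_pickle=True)
print(monitor.get_state())
E
```

```text
dict_keys(['frame', 'fx', 'fy', 'cx', 'cy', 'extrinsics']) [399.87361646680375, 399.87361646680375, 265.91159528120056, 196.7821085747336]
[[ 6.000000e-03  9.870000e-01 -1.590000e-01  3.937950e+02]
 [-1.000000e+00  7.000000e-03  7.000000e-03 -7.678000e+01]
 [ 8.000000e-03  1.590000e-01  9.870000e-01  1.345074e+03]
 [ 0.000000e+00  0.000000e+00  0.000000e+00  1.000000e+00]]
dict_keys(['frame', 'fx', 'fy', 'cx', 'cy', 'extrinsics']) [348.34996298194375, 348.34996298194375, 255.428944550585, 192.30553340458417]
[[-9.98000e-01  4.50000e-02 -4.40000e-02  5.58316e+02]
 [-6.30000e-02 -6.62000e-01  7.46000e-01  6.30304e+02]
 [ 4.00000e-03  7.48000e-01  6.64000e-01  7.16735e+02]
 [ 0.00000e+00  0.00000e+00  0.00000e+00  1.00000e+00]]
{'clock': 0.1, 'joint_pos': array([ 1.06411868e+00,  2.64672183e-01,  1.60519499e+00, -1.11948116e-05,
        1.27374935e+00, -3.69357338e-02]), 'qvel': array([ 0.00026464, -0.00148679, -0.00317913,  0.00119885, -0.0001459 ,
        0.00157616]), 'joint_efforts': array([ 6.59699026e-05, -5.03620577e+01, -3.58070719e+01,  7.31021189e-02,
        2.33659870e-02, -7.14479143e-05]), 'tcp_pos': array([305.25895744, 601.31486312, 237.53925716]), 'tool_rot': array([-0.73097412, -3.05481962,  0.00306637]), 'ft_force': array([ 0.46498832, -0.52856707, -0.14684787]), 'wrist_torque': array([-0.03175607, -0.0309448 , -0.02301042]), 'finger_force': 0.0, 'opening': 87.90385507439821}
```

View pics/top0.png

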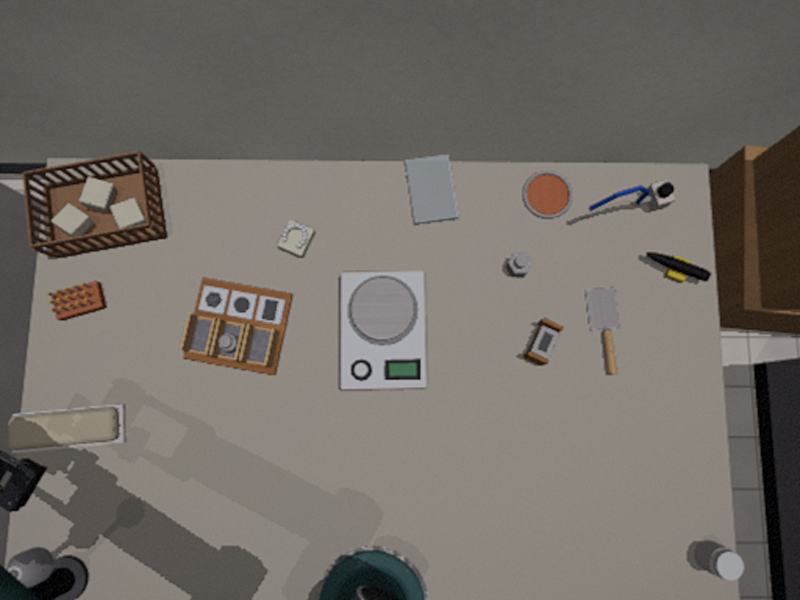

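View pics/side0.png

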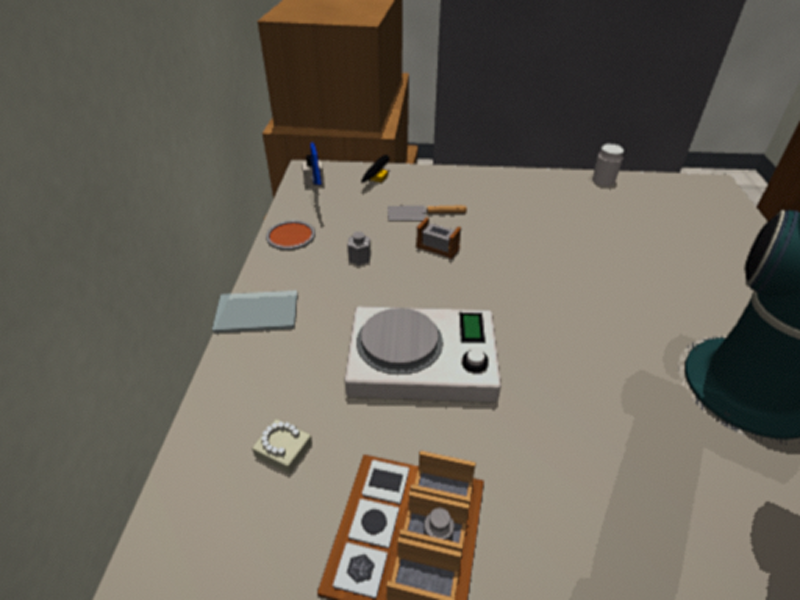

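Top view: the cradle is at about (545,341), the balance pan at (383,310), the key at (361,370) and the rack at (240,325). The rectangle label is at (270,309), so the target slot is the rack's right-hand one, at about (262,345). The side view agrees.

```bash
python3 - <<'E'
from h import *
f=np.load("top0.npy",allow_pickle=True).item(); s=np.load("side0.npy",allow_pickle=True).item()
def crop(f,u0,v0,w,h,k): return cv2.resize(f["frame"][v0:v0+h,u0:u0+w,::-1],(w*k,h*k),interpolation=cv2.INTER_CUBIC)
img=np.zeros((600,800,3),np.uint8)
def put(c,x,y): img[y:y+c.shape[0],x:x+c.shape[1]]=c
put(crop(f,325,195,40,45,8),0,0)      # cradle top 320x360
put(crop(f,110,170,80,75,6),320,0)    # rack top 480x450
put(crop(s,258,130,45,40,7),0,360)    # cradle side 315x280
cv2.imwrite("pics/c1.png",img)
img=np.zeros((600,800,3),np.uint8)
put(crop(f,212,167,66,86,6),0,0)  # balance top 396x516
put(crop(s,218,190,105,70,4)[:,:400],400,0)
cv2.imwrite("pics/c2.png",img)
E
```

```text
Traceback (most recent call last):
ValueError: could not broadcast input array from shape (280,315,3) into shape (240,315,3)
```

```bash
python3 - <<'E'
from h import *
f=np.load("top0.npy",allow_pickle=True).item(); s=np.load("side0.npy",allow_pickle=True).item()
def crop(f,u0,v0,w,h,k): return cv2.resize(f["frame"][v0:v0+h,u0:u0+w,::-1],(w*k,h*k),interpolation=cv2.INTER_CUBIC)
img=np.zeros((600,800,3),np.uint8)
def put(c,x,y): img[y:y+c.shape[0],x:x+c.shape[1]]=c
put(crop(f,325,195,40,45,8),0,0)      # cradle top 320x360
put(crop(f,110,170,80,75,6),320,0)    # rack top 480x450
put(crop(s,258,132,45,34,7),0,360)    # cradle side
cv2.imwrite("pics/c1.png",img)
img=np.zeros((600,800,3),np.uint8)
put(crop(f,212,167,66,86,6),0,0)  # balance top 396x516
put(crop(s,218,190,100,70,4),400,0)
cv2.imwrite("pics/c2.png",img)
E
```

```text
(no output)
```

View pics/c1.png

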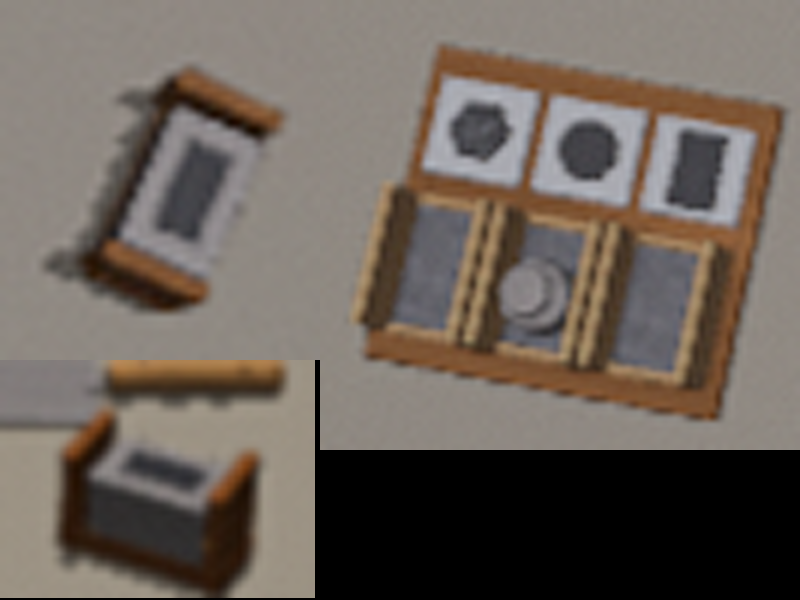

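View pics/c2.png

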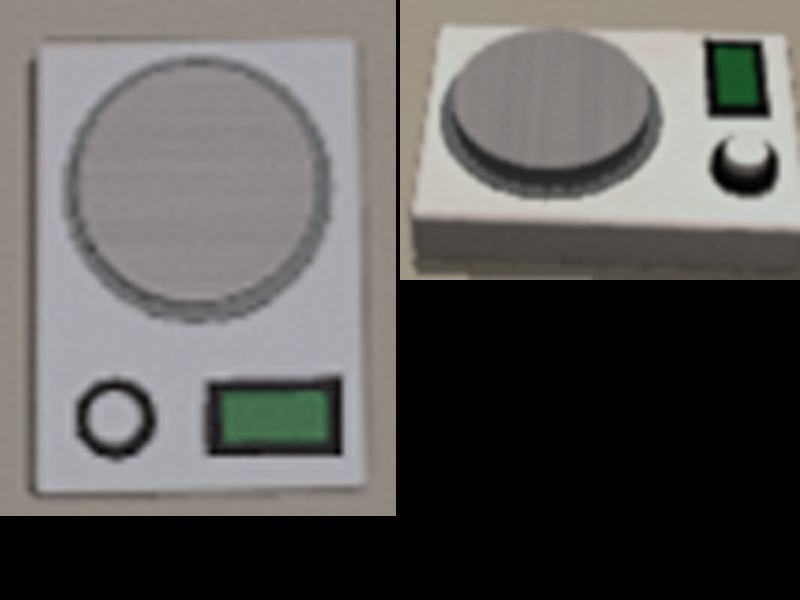

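The weight lies upright between the cheeks with its dark top mark at crop (193,190). The key ring is centred at crop (116,418) and the pan at (196,182). The block slot is the right one, with its tile centred near (698,170). Next I fit poses to these pixels.

```bash
cat > fit.py <<'E'
from h import *
from scipy.optimize import least_squares
T=np.load("top0.npy",allow_pickle=True).item(); S=np.load("side0.npy",allow_pickle=True).item()
def cv(pts,k,u0,v0,ox=0,oy=0): p=np.array(pts,float)-[ox,oy]; return (p+.5)/k-.5+[u0,v0]
def fit(obs,g,free=0):
    # obs: (frame,pixels,local pts Nx3, weightflag for free x offset)
    def res(q):
        c,s=np.cos(q[2]),np.sin(q[2]); r=[]
        for f,px,L,fl in obs:
            for p,l in zip(px,L):
                lx=l[0]+(q[3] if fl else 0)
                r+=list(w2px(f,[q[0]+c*lx-s*l[1],q[1]+s*lx+c*l[1],l[2]])-p)
        return np.array(r)
    o=least_squares(res,g,loss="soft_l1"); print(np.round(o.x,3),"res px",np.round(res(o.x).reshape(-1,2),1).tolist()); return o.x
print("cradle")
wt=cv([(172,105),(262,140),(208,272),(120,240)],8,325,195)
ch=cv([(185,68),(282,118),(208,290),(112,240)],8,325,195)
fit([(T,ch,[(43,23,58),(43,-23,58),(-34,-23,58),(-34,23,58)],0)],[500,-250,-.4])
fit([(T,ch,[(43,23,58),(43,-23,58),(-34,-23,58),(-34,23,58)],0),(T,cv([(193,190)],8,325,195),[(0,0,46)],0)],[500,-250,-.4])
sd=cv([(163,470)],7,258,132,0,360)
print("mark centre top/side",px2w(T,*cv([(193,190)],8,325,195)[0],46),px2w(S,*sd[0],46))
print("balance (pan origin)")
b=cv([(38,42),(353,40),(363,487),(36,493)],6,212,167)
print([np.round(px2w(T,*p,48),1) for p in b])
q=fit([(T,b,[(85,90,48),(85,-90,48),(-165,-90,48),(-165,90,48)],0)],[500,0,0])
c,s=np.cos(q[2]),np.sin(q[2]); print("key from body",q[0]-125*c-45*s,q[1]-125*s+45*c)
print("pan direct",px2w(T,*cv([(196,180)],6,212,167)[0],68),"side",px2w(S,*cv([(553,98)],4,218,190,400,0)[0],68))
print("key direct",px2w(T,*cv([(116,418)],6,212,167)[0],50),"key top side",px2w(S,*cv([(747,153)],4,218,190,400,0)[0],54))
print("rack")
r=cv([(438,45),(782,107),(718,418),(366,357)],6,110,170,320,0)
R=[(90,100,12),(90,-100,12),(-90,-100,12),(-90,100,12)]
fit([(T,r,R,0)],[500,300,-.17])
tl=lambda y:[(27,y+27,14),(27,y-27,14),(-27,y-27,14),(-27,y+27,14)]
t=[cv(p,6,110,170,320,0) for p in ([(440,75),(540,93),(520,190),(420,173)],[(548,95),(648,112),(630,207),(530,190)],[(660,113),(757,130),(738,228),(640,210)])]
q=fit([(T,r,R,0)]+[(T,t[i],tl(62-62*i),1) for i in range(3)],[500,300,-.17,50])
c,s=np.cos(q[2]),np.sin(q[2])
for y in(62,0,-62): print("slot",y,q[0]+c*(q[3]-80)-s*y,q[1]+s*(q[3]-80)+c*y)
print("side tile rect",px2w(S,386/1.5625,481/1.5625,14),"round wt base? ")
E
python3 fit.py
```

```text
cradle
[ 533.317 -353.531  -13.005] res px [[-0.3, 0.2], [0.6, -0.0], [0.4, -0.1], [-0.7, -0.0]]
[ 533.459 -354.157  -13.004] res px [[-0.1, 0.1], [0.7, -0.1], [0.6, -0.2], [-0.5, -0.0], [-0.7, 0.2]]
mark centre top/side [ 534.03927693 -356.36671001   46.        ] [ 531.53375981 -359.31564212   46.        ]
balance (pan origin)
[array([679.7,  74.1,  48. ]), array([682.2, -99.9,  48. ]), array([ 436.9, -106.3,   48. ]), array([432.6,  68.9,  48. ])]
[ 5.98022e+02 -1.49490e+01  2.20000e-02] res px [[-0.8, -0.4], [1.0, -0.8], [0.7, 0.6], [-0.8, 0.5]]
key from body 472.05433720060483 27.266107429792523
pan direct [599.88180515 -15.24123318  68.        ] side [595.08895566 -13.12330859  68.        ]
key direct [472.8077827   26.71846191  50.        ] key top side [468.33842138  14.25569256  54.        ]
rack
[ 5.68146e+02  2.95293e+02 -1.66000e-01] res px [[-0.1, -0.1], [0.4, -0.4], [0.0, 0.3], [-0.3, 0.1]]
[ 5.68420e+02  2.96411e+02 -1.62000e-01  4.45880e+01] res px [[-0.6, -0.1], [-0.0, -0.7], [-0.2, 0.2], [-0.6, 0.2], [0.9, 0.6], [-0.1, 0.2], [-0.2, -0.4], [0.7, -0.2], [0.9, 0.3], [-0.1, 0.1], [-0.5, -0.1], [0.4, 0.0], [0.2, 0.3], [-0.3, 0.2], [-0.3, -0.5], [0.2, -0.2]]
slot 62 543.4586233684123 363.30638268213744
slot 0 533.4705995152707 302.1161924592833
slot -62 523.4825756621291 240.92600223642916
side tile rect [599.53087586 225.66636895  14.        ] round wt base?
```

```bash
cat > go.py <<'E'
import sys; from h import *
from scipy.spatial.transform import Rotation as Ro
# usage: go.py x y z psi  -> total shares in tool frame (after turning to psi)
s=monitor.get_state(); R=Ro.from_rotvec(s["tool_rot"]).as_matrix(); psi=np.arctan2(R[1,1],R[0,1])
print("clock",s["clock"],"tcp",np.round(s["tcp_pos"],1),"psi",round(psi,3),"tilt",np.round(R[:,2],3),"op",round(s["opening"],1),"F",np.round(s["ft_force"],1),"grip",round(s["finger_force"],1))
if len(sys.argv)>1:
    t=np.array(sys.argv[1:5],float); p=t[3]; d=(t[:3]-s["tcp_pos"])/25
    print("turn az total",round(-(p-psi)/.08,2),"shift totals xyz",np.round([-np.sin(p)*d[0]+np.cos(p)*d[1],np.cos(p)*d[0]+np.sin(p)*d[1],-d[2]],2))
E
python3 go.py 533.7 -355.5 120 1.133
```

```text
clock 0.1 tcp [305.3 601.3 237.5] psi 1.101 tilt [-0.001 -0.002 -1.   ] op 87.9 F [ 0.5 -0.5 -0.1] grip 0.0
turn az total -0.4 shift totals xyz [-24.5  -30.79   4.7 ]
```

servo_tool --deltas '[[[0,0,0],[0,0,-0.4],1],[[-0.7,-0.88,0],[0,0,0],1],[[-0.7,-0.88,0],[0,0,0],1],[[-0.7,-0.88,0],[0,0,0],1],[[-0.7,-0.88,0],[0,0,0],1],[[-0.7,-0.88,0],[0,0,0],1],[[-0.7,-0.88,0],[0,0,0],1],[[-0.7,-0.88,0],[0,0,0],1],[[-0.7,-0.88,0],[0,0,0],1],[[-0.7,-0.88,0],[0,0,0],1]]'

```text
clock: 1.35
tcp_pos: [364.3, 354.8, 238.6]
tool_rot: [0.68, 3.067, -0.0]
ft_force: [0.2, 0.2, -0.1]
opening: 87.9
finger_force: 0.0
```

servo_tool --deltas '[[[-0.7,-0.88,0],[0,0,0],1],[[-0.7,-0.88,0],[0,0,0],1],[[-0.7,-0.88,0],[0,0,0],1],[[-0.7,-0.88,0],[0,0,0],1],[[-0.7,-0.88,0],[0,0,0],1],[[-0.7,-0.88,0],[0,0,0],1],[[-0.7,-0.88,0],[0,0,0],1],[[-0.7,-0.88,0],[0,0,0],1],[[-0.7,-0.88,0],[0,0,0],1],[[-0.7,-0.88,0],[0,0,0],1]]'

```text
clock: 2.6
tcp_pos: [429.5, 81.4, 238.7]
tool_rot: [0.68, 3.067, 0.0]
ft_force: [0.0, -0.3, 0.1]
opening: 88.2
finger_force: 0.0
```

servo_tool --deltas '[[[-0.7,-0.88,0],[0,0,0],1],[[-0.7,-0.88,0],[0,0,0],1],[[-0.7,-0.88,0],[0,0,0],1],[[-0.7,-0.88,0],[0,0,0],1],[[-0.7,-0.88,0],[0,0,0],1],[[-0.7,-0.88,0],[0,0,0],1],[[-0.7,-0.88,0],[0,0,0],1],[[-0.7,-0.88,0],[0,0,0],1],[[-0.7,-0.88,0],[0,0,0],1],[[-0.7,-0.88,0],[0,0,0],1]]'

```text
clock: 3.85
tcp_pos: [494.8, -192.0, 238.6]
tool_rot: [-0.68, -3.067, -0.0]
ft_force: [0.2, 0.6, 0.7]
opening: 88.3
finger_force: 0.0
```

```bash
python3 go.py 533.7 -355.5 120 1.133
```

```text
clock 3.85 tcp [ 494.8 -192.   238.6] psi 1.134 tilt [-0.  0. -1.] op 88.3 F [0.2 0.6 0.7] grip 0.0
turn az total 0.01 shift totals xyz [-4.18 -5.26  4.75]
```

servo_tool --deltas '[[[-0.7,-0.88,0.4],[0,0,0],1],[[-0.7,-0.88,0.7],[0,0,0],1],[[-0.7,-0.88,0.8],[0,0,0],1],[[-0.7,-0.88,0.9],[0,0,0],1],[[-0.7,-0.88,0.9],[0,0,0],1],[[-0.68,-0.86,0.9],[0,0,0],1],[[0,0,0.1],[0,0,0],1],[[0,0,0],[0,0,0],1]]'

```text
clock: 4.85
tcp_pos: [533.4, -353.9, 121.1]
tool_rot: [-0.682, -3.066, -0.001]
ft_force: [0.5, -0.8, 0.7]
opening: 88.6
finger_force: 0.0
```

```bash
python3 go.py 533.7 -355.5 18 1.133; python3 - <<'E'
from h import *
im=[]
for n,(u0,v0,w,h) in (("top",(310,175,70,80)),("side",(240,90,85,80))):
    f=viewer.grab_frame(n); im.append(cv2.resize(f["frame"][v0:v0+h,u0:u0+w,::-1],(w*5,h*5),interpolation=cv2.INTER_CUBIC))
cv2.imwrite("pics/g1.png",np.hstack(im))
E
```

```text
clock 4.85 tcp [ 533.4 -353.9  121.1] psi 1.133 tilt [-0.001  0.001 -1.   ] op 88.6 F [ 0.5 -0.8  0.7] grip 0.0
turn az total 0.0 shift totals xyz [-0.04 -0.05  4.12]
```

View pics/g1.png

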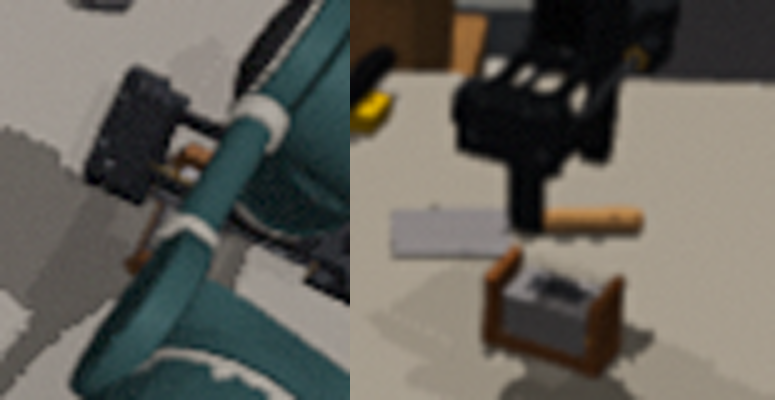

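The tool hangs over the cradle with its yaw aligned, and the near finger at crop (525,228) is well outside the weight's long side. I'm descending and gripping now.

servo_tool --deltas '[[[-0.04,-0.05,0.8],[0,0,0],1],[[0,0,0.9],[0,0,0],1],[[0,0,0.9],[0,0,0],1],[[0,0,0.7],[0,0,0],1],[[0,0,0.5],[0,0,0],1],[[0,0,0.3],[0,0,0],1],[[0,0,0],[0,0,0],1]]'

```text
clock: 5.82
tcp_pos: [533.8, -355.9, 18.3]
tool_rot: [-0.682, -3.066, -0.0]
ft_force: [0.3, -0.7, 0.2]
opening: 88.1
finger_force: 0.0
```

servo_tool --deltas '[[[0,0,0],[0,0,0],0.4],[[0,0,0],[0,0,0],0.4],[[0,0,0],[0,0,0],0.3],[[0,0,0],[0,0,0],0.3],[[0,0,0],[0,0,0],0.3],[[0,0,0],[0,0,0],0.3]]' --force 25

```text
clock: 6.58
tcp_pos: [534.0, -356.2, 18.8]
tool_rot: [-0.682, -3.067, 0.0]
ft_force: [-0.1, -0.4, 0.6]
opening: 40.0
finger_force: 25.0
```

```bash
python3 go.py 533.7 -355.5 160 1.133
```

```text
clock 6.575 tcp [ 534.  -356.2   18.8] psi 1.133 tilt [-0. -0. -1.] op 40.0 F [-0.1 -0.4  0.6] grip 25.0
turn az total 0.0 shift totals xyz [ 0.02  0.02 -5.65]
```

servo_tool --deltas '[[[0,0,-0.2],[0,0,0],0.3],[[0,0,-0.4],[0,0,0],0.3],[[0,0,-0.7],[0,0,0],0.3],[[0,0,-0.9],[0,0,0],0.3],[[0,0,-0.9],[0,0,0],0.3],[[0,0,-0.9],[0,0,0],0.3],[[0,0,-0.8],[0,0,0],0.3],[[0,0,-0.5],[0,0,0],0.3],[[0,0,-0.3],[0,0,0],0.3]]'

```text
clock: 7.7
tcp_pos: [534.2, -356.2, 159.7]
tool_rot: [0.682, 3.066, -0.001]
ft_force: [-0.8, 0.4, -4.9]
opening: 39.8
finger_force: 25.0
```

```bash
python3 go.py 599 -15 155 1.133
```

```text
clock 7.7 tcp [ 534.2 -356.2  159.7] psi 1.133 tilt [ 0.001 -0.001 -1.   ] op 39.8 F [-0.8  0.4 -4.9] grip 25.0
turn az total 0.0 shift totals xyz [ 3.44 13.46  0.19]
```

servo_tool --deltas '[[[0.09,0.36,0],[0,0,0],0.3],[[0.16,0.63,0],[0,0,0],0.3],[[0.23,0.9,0],[0,0,0],0.3],[[0.23,0.9,0],[0,0,0],0.3],[[0.23,0.9,0],[0,0,0],0.3],[[0.23,0.9,0],[0,0,0],0.3],[[0.23,0.9,0],[0,0,0],0.3],[[0.23,0.9,0],[0,0,0],0.3],[[0.23,0.9,0],[0,0,0],0.3],[[0.23,0.9,0],[0,0,0],0.3]]'

```text
clock: 8.95
tcp_pos: [573.7, -146.9, 158.8]
tool_rot: [0.682, 3.066, -0.0]
ft_force: [0.9, -0.2, -4.4]
opening: 39.7
finger_force: 25.0
```

servo_tool --deltas '[[[0.23,0.9,0],[0,0,0],0.3],[[0.23,0.9,0],[0,0,0],0.3],[[0.23,0.9,0],[0,0,0],0.3],[[0.23,0.9,0],[0,0,0],0.3],[[0.23,0.9,0],[0,0,0],0.3],[[0.14,0.54,0],[0,0,0],0.3],[[0.06,0.24,0],[0,0,0],0.3],[[0,0,0],[0,0,0],0.3]]'

```text
clock: 9.95
tcp_pos: [598.9, -14.5, 158.7]
tool_rot: [-0.681, -3.067, 0.001]
ft_force: [0.0, -0.0, -4.8]
opening: 39.9
finger_force: 25.0
```

```bash
python3 go.py 599 -15 80 1.133
```

```text
clock 9.95 tcp [598.9 -14.5 158.7] psi 1.134 tilt [-0. -0. -1.] op 39.9 F [ 0.  -0.  -4.8] grip 25.0
turn az total 0.01 shift totals xyz [-0.01 -0.02  3.15]
```

servo_tool --deltas '[[[0,0,0.4],[0,0,0],0.3],[[0,0,0.7],[0,0,0],0.3],[[0,0,0.8],[0,0,0],0.3],[[0,0,0.6],[0,0,0],0.3],[[0,0,0.4],[0,0,0],0.3],[[0,0,0.2],[0,0,0],0.3],[[0,0,0.08],[0,0,0],0.3],[[0,0,0.08],[0,0,0],0.3],[[0,0,0],[0,0,0],0.3]]'

```text
clock: 11.08
tcp_pos: [599.2, -14.6, 77.6]
tool_rot: [0.682, 3.066, 0.0]
ft_force: [-0.1, -0.1, -4.8]
opening: 39.6
finger_force: 25.0
```

servo_tool --deltas '[[[0,0,0.06],[0,0,0],0.3],[[0,0,0.06],[0,0,0],0.3],[[0,0,0.06],[0,0,0],0.3],[[0,0,0],[0,0,0],0.3]]'

```text
clock: 11.58
tcp_pos: [599.1, -14.6, 72.9]
tool_rot: [0.682, 3.066, 0.0]
ft_force: [0.5, 1.4, -2.9]
opening: 39.7
finger_force: 25.0
```

servo_tool --deltas '[[[0,0,0.04],[0,0,0],0.3],[[0,0,0.04],[0,0,0],0.3],[[0,0,0.04],[0,0,0],0.3],[[0,0,0],[0,0,0],0.3],[[0,0,0],[0,0,0],0.3]]'

```text
clock: 12.2
tcp_pos: [599.1, -14.6, 70.0]
tool_rot: [0.682, 3.066, 0.0]
ft_force: [-0.3, -0.5, 0.5]
opening: 39.6
finger_force: 25.0
```

Fully carried by the pan. I'm releasing and rising.

servo_tool --deltas '[[[0,0,0],[0,0,0],0.5],[[0,0,0],[0,0,0],0.6],[[0,0,0],[0,0,0],0.8],[[0,0,0],[0,0,0],0.9],[[0,0,-0.3],[0,0,0],0.9],[[0,0,-0.7],[0,0,0],0.9],[[0,0,-0.8],[0,0,0],0.9],[[0,0,-0.6],[0,0,0],0.9],[[0,0,-0.4],[0,0,0],0.9]]'

```text
clock: 13.32
tcp_pos: [599.7, -14.7, 141.8]
tool_rot: [0.682, 3.064, 0.001]
ft_force: [0.1, -0.2, -0.0]
opening: 79.6
finger_force: 0.0
```

```bash
python3 go.py 472.5 27 130 1.133
```

```text
clock 13.325 tcp [599.7 -14.7 141.8] psi 1.133 tilt [ 0.002 -0.    -1.   ] op 79.6 F [ 0.1 -0.2 -0. ] grip 0.0
turn az total 0.0 shift totals xyz [ 5.31 -0.65  0.47]
```

servo_tool --deltas '[[[0.5,-0.06,0],[0,0,0],0.5],[[0.9,-0.11,0],[0,0,0],0.3],[[0.9,-0.11,0],[0,0,0],0],[[0.9,-0.11,0],[0,0,0],0],[[0.9,-0.11,0],[0,0,0],0],[[0.8,-0.1,0],[0,0,0],0],[[0.4,-0.05,0],[0,0,0],0],[[0,0,0],[0,0,0],0],[[0,0,0],[0,0,0],0]]'

```text
clock: 14.45
tcp_pos: [472.7, 26.7, 140.0]
tool_rot: [0.682, 3.066, 0.0]
ft_force: [0.3, 1.0, 0.1]
opening: 0.5
finger_force: 0.0
```

```bash
python3 go.py 472.5 27 65 1.133;  python3 - <<'E'
from h import *
im=[]
for n,(u0,v0,w,h) in (("top",(205,160,80,95)),("side",(210,165,78,95))):
    f=viewer.grab_frame(n); np.save(n+"1.npy",f,allow_pickle=True)
    im.append(cv2.resize(f["frame"][v0:v0+h,u0:u0+w,::-1],(w*5,h*5),interpolation=cv2.INTER_CUBIC))
im[1]=cv2.resize(f["frame"][165:260,210:290,::-1],(400,475),interpolation=cv2.INTER_CUBIC)
cv2.imwrite("pics/g2.png",np.hstack(im))
E
```

```text
clock 14.45 tcp [472.7  26.7 140. ] psi 1.133 tilt [ 0.001 -0.    -1.   ] op 0.5 F [0.3 1.  0.1] grip 0.0
turn az total -0.0 shift totals xyz [0.01 0.01 3.  ]
```

View pics/g2.png

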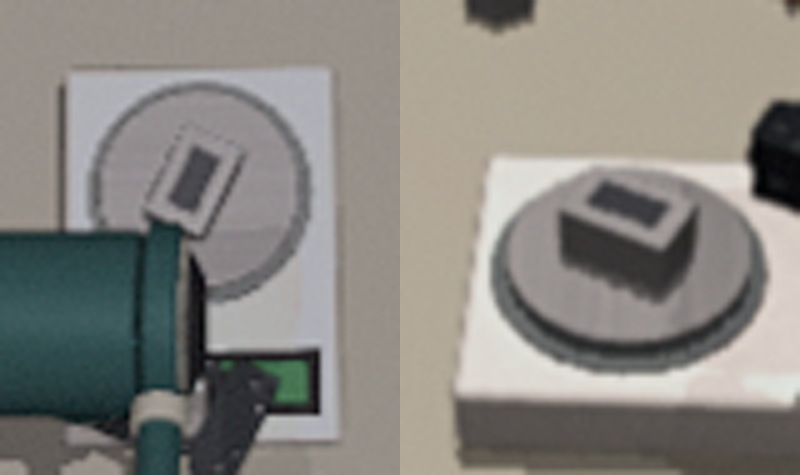

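The weight stands upright and roughly centred on the pan, with its mark at top-crop (195,180). I'm checking its position and pressing the key.

```bash
python3 - <<'E'
from h import *
T=np.load("top1.npy",allow_pickle=True).item();S=np.load("side1.npy",allow_pickle=True).item()
c=lambda u,v,u0,v0:((u+.5)/5-.5+u0,(v+.5)/5-.5+v0)
print(px2w(T,*c(195,180,205,160),97),px2w(S,*c(629-400,202,210,165),97))
print("pan",px2w(T,*c(200,187,205,160),63),px2w(S,*c(625-400,254,210,165),63))
E
```

```text
[598.3358702  -14.53783672  97.        ] [596.7175264  -17.25363081  97.        ]
pan [599.32710239 -16.15620642  63.        ] [598.42498334 -13.14875818  63.        ]
```

servo_tool --deltas '[[[0,0,0.5],[0,0,0],0],[[0,0,0.8],[0,0,0],0],[[0,0,0.8],[0,0,0],0],[[0,0,0.5],[0,0,0],0],[[0,0,0.3],[0,0,0],0],[[0,0,0],[0,0,0],0]]'

```text
clock: 15.3
tcp_pos: [471.4, 26.8, 66.9]
tool_rot: [-0.682, -3.065, 0.001]
ft_force: [-3.5, 0.1, 4.6]
opening: 0.5
finger_force: 1.7
```

servo_tool --deltas '[[[0,0,0],[0,0,0],0],[[0,0,0],[0,0,0],0]]'

```text
clock: 15.55
tcp_pos: [472.5, 26.8, 67.9]
tool_rot: [0.682, 3.065, 0.0]
ft_force: [-3.0, -0.8, 2.3]
opening: 0.1
finger_force: 1.4
```

```bash
python3 go.py; python3 - <<'E'
from h import *
im=[]
for n,(u0,v0,w,h) in (("top",(205,180,75,80)),("side",(270,190,75,80))):
    f=viewer.grab_frame(n); im.append(cv2.resize(f["frame"][v0:v0+h,u0:u0+w,::-1],(w*5,h*5),interpolation=cv2.INTER_CUBIC))
cv2.imwrite("pics/g3.png",np.hstack(im))
E
```

```text
clock 15.55 tcp [472.5  26.8  67.9] psi 1.133 tilt [ 0.001 -0.    -1.   ] op 0.1 F [-3.  -0.8  2.3] grip 1.4
```

View pics/g3.png

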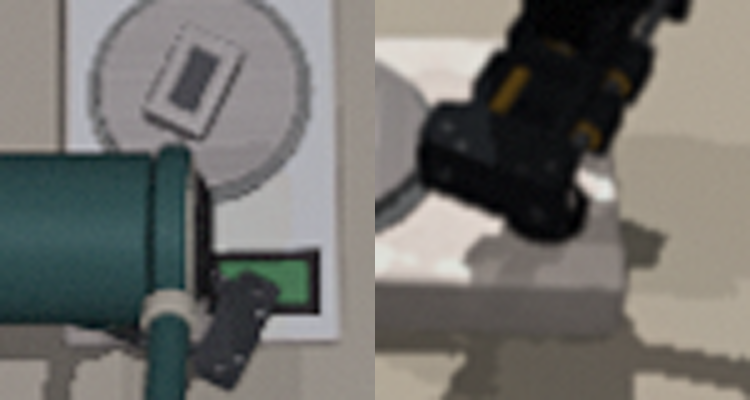

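The arm hides the key, but the side-view parallax from earlier puts the key top at z≈67, which matches this first contact. I'll press down in small steps.

servo_tool --deltas '[[[0,0,0.06],[0,0,0],0],[[0,0,0.06],[0,0,0],0],[[0,0,0],[0,0,0],0]]'

```text
clock: 16.02
tcp_pos: [472.4, 26.8, 64.4]
tool_rot: [0.682, 3.066, 0.0]
ft_force: [-1.4, -0.8, 4.2]
opening: 0.5
finger_force: 2.4
```

servo_tool --deltas '[[[0,0,0.06],[0,0,0],0],[[0,0,0],[0,0,0],0]]'

```text
clock: 16.27
tcp_pos: [472.5, 26.8, 64.2]
tool_rot: [0.682, 3.066, 0.0]
ft_force: [-6.0, 0.3, 15.1]
opening: 0.3
finger_force: 7.5
```

servo_tool --deltas '[[[0,0,0.03],[0,0,0],0],[[0,0,0],[0,0,0],0],[[0,0,0],[0,0,0],0]]'

```text
clock: 16.65
tcp_pos: [472.6, 26.8, 64.2]
tool_rot: [0.682, 3.066, 0.0]
ft_force: [-7.1, 0.0, 20.4]
opening: 0.6
finger_force: 10.0
```

```bash
python3 go.py; python3 - <<'E'
from h import *
f=viewer.grab_frame("top"); p=f["frame"][230:243,255:265].astype(int); print(p.mean((0,1)))
f0=np.load("top1.npy",allow_pickle=True).item()["frame"][230:243,255:265].astype(int); print(f0.mean((0,1)))
E
```

```text
clock 16.65 tcp [472.6  26.8  64.2] psi 1.133 tilt [ 0. -0. -1.] op 0.6 F [-7.1  0.  20.4] grip 10.0
[58.21538462 76.81538462 64.90769231]
[56.93846154 73.03846154 62.92307692]
```

servo_tool --deltas '[[[0,0,-0.08],[0,0,0],0],[[0,0,0],[0,0,0],0]]'

```text
clock: 16.95
tcp_pos: [472.5, 26.8, 64.4]
tool_rot: [0.682, 3.066, 0.0]
ft_force: [-1.7, 0.3, 4.4]
opening: 0.3
finger_force: 2.4
```

servo_tool --deltas '[[[0,0,-0.08],[0,0,0],0],[[0,0,0],[0,0,0],0]]'

```text
clock: 17.2
tcp_pos: [472.4, 26.8, 66.1]
tool_rot: [0.682, 3.066, 0.0]
ft_force: [-0.3, 0.6, 3.4]
opening: 0.5
finger_force: 1.9
```

servo_tool --deltas '[[[0,0,-0.08],[0,0,0],0],[[0,0,0],[0,0,0],0]]'

```text
clock: 17.45
tcp_pos: [472.4, 26.8, 68.1]
tool_rot: [0.682, 3.066, 0.0]
ft_force: [1.3, -0.3, 3.1]
opening: 0.3
finger_force: 1.3
```

servo_tool --deltas '[[[0,0,-0.08],[0,0,0],0],[[0,0,0],[0,0,0],0]]'

```text
clock: 17.7
tcp_pos: [472.1, 26.8, 70.0]
tool_rot: [0.682, 3.066, 0.0]
ft_force: [0.7, -1.0, 1.3]
opening: 0.5
finger_force: 0.8
```

The key travelled from about 70.3 down to a hard stop at 64.2, the full 6 mm. Now I rise, turn 90° and regrasp the weight by its ends.

servo_tool --deltas '[[[0,0,-0.4],[0,0,0],0],[[0,0,-0.8],[0,0,0],0.5],[[0,0,-0.9],[0,0,0],1],[[0,0,-0.5],[0,0,0.4],1],[[0,0,-0.2],[0,0,1],1],[[0,0,0],[0,0,1],1],[[0,0,0],[0,0,1],1],[[0,0,0],[0,0,1],1],[[0,0,0],[0,0,1],1],[[0,0,0],[0,0,1],1]]'

```text
clock: 18.95
tcp_pos: [471.3, 26.8, 139.6]
tool_rot: [-1.441, -2.79, 0.001]
ft_force: [1.0, 0.3, 0.0]
opening: 87.4
finger_force: 0.0
```

servo_tool --deltas '[[[0,0,0],[0,0,1],1],[[0,0,0],[0,0,1],1],[[0,0,0],[0,0,1],1],[[0,0,0],[0,0,1],1],[[0,0,0],[0,0,1],1],[[0,0,0],[0,0,1],1],[[0,0,0],[0,0,1],1],[[0,0,0],[0,0,1],1],[[0,0,0],[0,0,1],1],[[0,0,0],[0,0,1],1]]'

```text
clock: 20.2
tcp_pos: [471.3, 26.9, 139.6]
tool_rot: [-2.414, -2.009, 0.002]
ft_force: [0.2, -0.2, 0.0]
opening: 88.0
finger_force: 0.0
```

```bash
python3 go.py 598.7 -14.8 141 -0.438
```

```text
clock 20.2 tcp [471.3  26.9 139.6] psi -0.183 tilt [-0.001  0.    -1.   ] op 88.0 F [ 0.2 -0.2  0. ] grip 0.0
turn az total 3.19 shift totals xyz [ 0.65  5.32 -0.06]
```

servo_tool --deltas '[[[0,0,0],[0,0,1],1],[[0,0,0],[0,0,1],1],[[0,0,0],[0,0,1],1],[[0,0,0],[0,0,0.19],1],[[0.11,0.9,0],[0,0,0],1],[[0.11,0.9,0],[0,0,0],1],[[0.11,0.9,0],[0,0,0],1],[[0.11,0.9,0],[0,0,0],1],[[0.11,0.9,0],[0,0,0],1],[[0.1,0.82,0],[0,0,0],1]]'

```text
clock: 21.45
tcp_pos: [599.9, -14.6, 139.6]
tool_rot: [-2.647, -1.691, 0.001]
ft_force: [-0.2, 0.3, 0.5]
opening: 88.3
finger_force: 0.0
```

servo_tool --deltas '[[[0,0,0],[0,0,0],1],[[0,0,0],[0,0,0],1]]'

```text
clock: 21.7
tcp_pos: [598.4, -14.2, 139.5]
tool_rot: [-2.647, -1.69, 0.002]
ft_force: [-1.0, -0.7, 0.3]
opening: 88.0
finger_force: 0.0
```

```bash
python3 go.py 598.7 -14.8 71.5 -0.438
```

```text
clock 21.7 tcp [598.4 -14.2 139.5] psi -0.434 tilt [-0.002  0.    -1.   ] op 88.0 F [-1.  -0.7  0.3] grip 0.0
turn az total 0.05 shift totals xyz [-0.02  0.02  2.72]
```

servo_tool --deltas '[[[0,0,0.4],[0,0,0.05],1],[[0,0,0.7],[0,0,0],1],[[0,0,0.7],[0,0,0],1],[[0,0,0.5],[0,0,0],1],[[0,0,0.3],[0,0,0],1],[[0,0,0.1],[0,0,0],1],[[0,0,0],[0,0,0],1]]'

```text
clock: 22.58
tcp_pos: [599.8, -14.4, 72.6]
tool_rot: [2.651, 1.685, 0.0]
ft_force: [0.0, 0.5, -0.1]
opening: 88.0
finger_force: 0.0
```

servo_tool --deltas '[[[0,0,0],[0,0,0],0.8],[[0,0,0],[0,0,0],0.75],[[0,0,0],[0,0,0],0.7],[[0,0,0],[0,0,0],0.6],[[0,0,0],[0,0,0],0.6],[[0,0,0],[0,0,0],0.6]]' --force 25

```text
clock: 23.32
tcp_pos: [599.2, -14.2, 72.3]
tool_rot: [-2.651, -1.685, 0.001]
ft_force: [-2.1, 1.9, 0.2]
opening: 62.0
finger_force: 25.0
```

```bash
python3 go.py 598.7 -14.8 160 -0.438
```

```text
clock 23.325 tcp [599.2 -14.2  72.3] psi -0.438 tilt [-0.001  0.    -1.   ] op 62.0 F [-2.1  1.9  0.2] grip 25.0
turn az total -0.0 shift totals xyz [-0.03 -0.01 -3.51]
```

servo_tool --deltas '[[[0,0,-0.2],[0,0,0],0.6],[[0,0,-0.5],[0,0,0],0.6],[[0,0,-0.8],[0,0,0],0.6],[[0,0,-0.8],[0,0,0],0.6],[[0,0,-0.6],[0,0,0],0.6],[[0,0,-0.4],[0,0,0],0.6],[[0,0,-0.2],[0,0,0],0.6]]'

```text
clock: 24.2
tcp_pos: [599.7, -14.4, 160.9]
tool_rot: [2.651, 1.685, 0.001]
ft_force: [-0.4, -0.4, -4.8]
opening: 62.0
finger_force: 25.0
```

```bash
cat > ov.py <<'E'
from h import *
def ov(f,x,y,yaw,box,k,draw=True):
    u0,v0,w,h=box; im=cv2.resize(f["frame"][v0:v0+h,u0:u0+w,::-1],(w*k,h*k),interpolation=cv2.INTER_CUBIC)
    c,s=np.cos(yaw),np.sin(yaw)
    def P(l):
        p=w2px(f,[x+c*l[0]-s*l[1],y+s*l[0]+c*l[1],l[2]]); return tuple(int(round((a-b+.5)*k-.5)) for a,b in zip(p,(u0,v0)))
    def poly(pts,col): cv2.polylines(im,[np.array([P(p) for p in pts],np.int32)],True,col,1)
    if draw:
        for sg in(1,-1): poly([(39,sg*23,66),(-39,sg*23,66),(-39,sg*29,66),(39,sg*29,66)],(0,0,255))
        poly([(34,23,20),(34,-23,20),(-34,-23,20),(-34,23,20)],(0,255,0))
        for sg in(1,-1): poly([(sg*34,23,24),(sg*39,23,24),(sg*39,-23,24),(sg*34,-23,24)],(255,255,0))
        poly([(107,27,14),(107,-27,14),(53,-27,14),(53,27,14)],(255,0,255))
    return im
E
python3 - <<'E'
from ov import *
T=np.load("top0.npy",allow_pickle=True).item(); S=np.load("side0.npy",allow_pickle=True).item()
a=ov(T,523.5,240.9,-.164,(150,182,40,60),10); b=ov(S,523.5,240.9,-.164,(225,280,80,75),5)
im=np.zeros((600,800,3),np.uint8); im[:,:400]=a; im[:375,400:]=b
cv2.imwrite("pics/o1.png",im)
E
python3 go.py 523.5 240.9 130 -0.164
```

```text
clock 24.2 tcp [599.7 -14.4 160.9] psi -0.438 tilt [ 0.001 -0.    -1.   ] op 62.0 F [-0.4 -0.4 -4.8] grip 25.0
turn az total -3.43 shift totals xyz [ 9.58 -4.67  1.23]
```

View pics/o1.png

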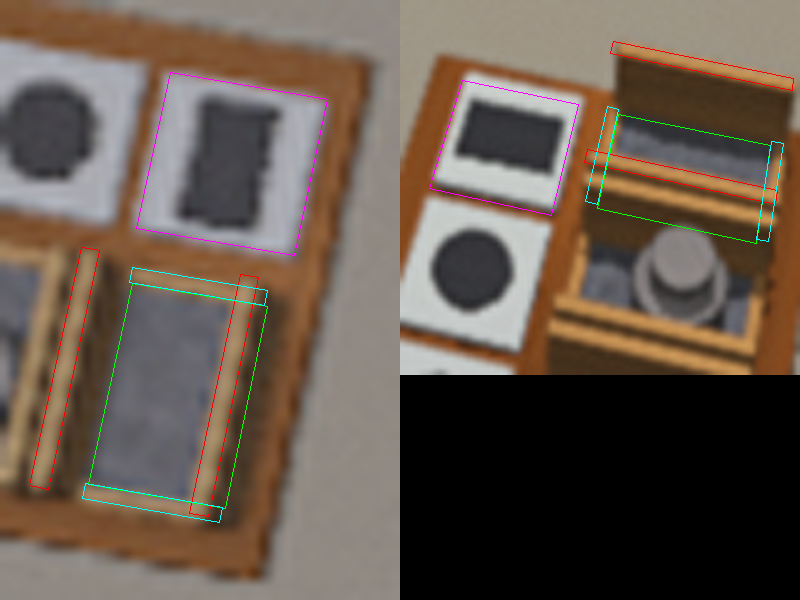

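The overlay of the fitted slot (walls, felt, lips, tile) matches both views within about a pixel. I'm carrying the weight over the slot.

servo_tool --deltas '[[[0,0,0],[0,0,-0.7],0.6],[[0,0,0],[0,0,-1],0.6],[[0,0,0],[0,0,-1],0.6],[[0,0,0],[0,0,-0.73],0.6],[[0.35,-0.17,0],[0,0,0],0.6],[[0.61,-0.3,0],[0,0,0],0.6],[[0.87,-0.42,0],[0,0,0],0.6],[[0.87,-0.42,0],[0,0,0],0.6],[[0.87,-0.42,0],[0,0,0],0.6],[[0.87,-0.42,0],[0,0,0],0.6]]'

```text
clock: 25.45
tcp_pos: [563.5, 105.8, 159.8]
tool_rot: [-2.395, -2.032, 0.0]
ft_force: [0.5, -0.2, -4.6]
opening: 62.1
finger_force: 25.0
```

servo_tool --deltas '[[[0.87,-0.42,0],[0,0,0],0.6],[[0.87,-0.42,0],[0,0,0],0.6],[[0.87,-0.42,0],[0,0,0],0.6],[[0.87,-0.42,0],[0,0,0],0.6],[[0.87,-0.42,0.2],[0,0,0],0.6],[[0.52,-0.25,0.5],[0,0,0],0.6],[[0.26,-0.14,0.3],[0,0,0],0.6],[[0,0,0.2],[0,0,0],0.6],[[0,0,0],[0,0,0],0.6],[[0,0,0],[0,0,0],0.6]]'

```text
clock: 26.7
tcp_pos: [524.5, 240.1, 130.2]
tool_rot: [2.397, 2.031, 0.0]
ft_force: [-0.8, 0.2, -4.2]
opening: 61.2
finger_force: 25.0
```

```bash
python3 go.py 523.5 240.9 82 -0.164; python3 - <<'E'
from ov import *
T=viewer.grab_frame("top"); S=viewer.grab_frame("side")
a=ov(T,523.5,240.9,-.164,(140,182,60,60),6,False); b=ov(S,523.5,240.9,-.164,(215,255,88,88),5,False)
im=np.zeros((440,800,3),np.uint8); im[:360,:360]=a; im[:,360:]=b
cv2.imwrite("pics/o2.png",im)
E
```

```text
clock 26.7 tcp [524.5 240.1 130.2] psi -0.165 tilt [ 0.  0. -1.] op 61.2 F [-0.8  0.2 -4.2] grip 25.0
turn az total -0.01 shift totals xyz [ 0.03 -0.05  1.93]
```

View pics/o2.png

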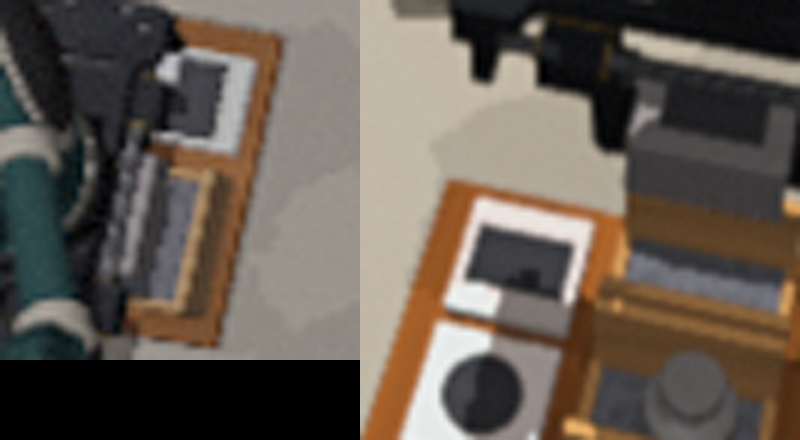

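The weight is held level and parallel to the slot, hanging above it. I'm lowering in stages and watching the force.

servo_tool --deltas '[[[0.03,-0.05,0.4],[0,0,0],0.6],[[0,0,0.7],[0,0,0],0.6],[[0,0,0.5],[0,0,0],0.6],[[0,0,0.3],[0,0,0],0.6],[[0,0,0.03],[0,0,0],0.6],[[0,0,0],[0,0,0],0.6]]'

```text
clock: 27.55
tcp_pos: [523.3, 241.7, 81.9]
tool_rot: [2.396, 2.032, 0.001]
ft_force: [-0.8, -0.2, -3.9]
opening: 61.7
finger_force: 25.0
```

```bash
python3 go.py 523.5 240.9 29.1 -0.164
```

```text
clock 27.55 tcp [523.3 241.7  81.9] psi -0.164 tilt [ 0.  0. -1.] op 61.7 F [-0.8 -0.2 -3.9] grip 25.0
turn az total 0.0 shift totals xyz [-0.03  0.01  2.11]
```

servo_tool --deltas '[[[-0.03,0,0.16],[0,0,0],0.6],[[0,0,0.16],[0,0,0],0.6],[[0,0,0.16],[0,0,0],0.6],[[0,0,0.16],[0,0,0],0.6],[[0,0,0],[0,0,0],0.6]]'

```text
clock: 28.18
tcp_pos: [522.4, 240.6, 65.1]
tool_rot: [-2.395, -2.032, 0.002]
ft_force: [0.2, -0.5, -3.9]
opening: 62.0
finger_force: 25.0
```

servo_tool --deltas '[[[0,0,0.2],[0,0,0],0.6],[[0,0,0.2],[0,0,0],0.6],[[0,0,0.2],[0,0,0],0.6],[[0,0,0.2],[0,0,0],0.6],[[0,0,0.2],[0,0,0],0.6],[[0,0,0.12],[0,0,0],0.6],[[0,0,0],[0,0,0],0.6]]'

```text
clock: 29.05
tcp_pos: [522.6, 240.7, 37.4]
tool_rot: [-2.396, -2.032, 0.001]
ft_force: [0.0, 0.5, -4.8]
opening: 61.8
finger_force: 25.0
```

servo_tool --deltas '[[[0,0,0.08],[0,0,0],0.6],[[0,0,0],[0,0,0],0.6]]'

```text
clock: 29.3
tcp_pos: [522.8, 240.8, 35.7]
tool_rot: [2.396, 2.032, -0.0]
ft_force: [-0.2, -0.3, -4.2]
opening: 61.9
finger_force: 25.0
```

servo_tool --deltas '[[[0,0,0.06],[0,0,0],0.6],[[0,0,0.06],[0,0,0],0.6],[[0,0,0],[0,0,0],0.6]]'

```text
clock: 29.68
tcp_pos: [522.6, 240.7, 32.5]
tool_rot: [-2.396, -2.032, 0.001]
ft_force: [0.4, 0.6, -4.1]
opening: 62.0
finger_force: 25.0
```

servo_tool --deltas '[[[0,0,0.06],[0,0,0],0.6],[[0,0,0.04],[0,0,0],0.6],[[0,0,0],[0,0,0],0.6]]'

```text
clock: 30.05
tcp_pos: [522.7, 240.7, 30.0]
tool_rot: [-2.396, -2.032, 0.0]
ft_force: [-0.3, 0.1, -4.1]
opening: 61.7
finger_force: 25.0
```

Past the lip height with no contact, so the weight is inside the recess. About 1 mm remains.

servo_tool --deltas '[[[0,0,0.04],[0,0,0],0.6],[[0,0,0],[0,0,0],0.6]]'

```text
clock: 30.3
tcp_pos: [522.9, 240.8, 29.5]
tool_rot: [2.396, 2.032, 0.0]
ft_force: [-1.4, -0.9, -1.4]
opening: 62.1
finger_force: 25.0
```

servo_tool --deltas '[[[0,0,0.02],[0,0,0],0.6],[[0,0,0],[0,0,0],0.6]]'

```text
clock: 30.55
tcp_pos: [523.0, 240.9, 29.5]
tool_rot: [2.396, 2.032, 0.0]
ft_force: [-3.1, -2.5, 5.8]
opening: 61.7
finger_force: 25.0
```

servo_tool --deltas '[[[0,0,-0.02],[0,0,0],0.6],[[0,0,0],[0,0,0],0.72],[[0,0,0],[0,0,0],0.75],[[0,0,0],[0,0,0],0.82],[[0,0,0],[0,0,0],0.82],[[0,0,0],[0,0,0],0.82]]'

```text
clock: 31.3
tcp_pos: [522.9, 240.8, 29.2]
tool_rot: [2.396, 2.032, 0.0]
ft_force: [0.2, 0.3, -0.5]
opening: 72.0
finger_force: 0.0
```

servo_tool --deltas '[[[0,0,-0.2],[0,0,0],0.82],[[0,0,-0.5],[0,0,0],0.82],[[0,0,-0.8],[0,0,0],0.82],[[0,0,-1],[0,0,0],0.82],[[0,0,-1],[0,0,0],0.82],[[0,0,-1],[0,0,0],0.82],[[0,0,-1],[0,0,0],0.82],[[0,0,-0.6],[0,0,0],0.82],[[0,0,-0.3],[0,0,0],0.82]]'

```text
clock: 32.42
tcp_pos: [523.4, 241.0, 191.1]
tool_rot: [2.395, 2.032, 0.004]
ft_force: [0.4, 0.7, -0.3]
opening: 72.0
finger_force: 0.0
```

servo_tool --deltas '[[[-0.6,-0.3,0],[0,0,0],0.82],[[-0.9,-0.3,0],[0,0,0],0.82],[[-0.9,-0.3,0],[0,0,0],0.82],[[-0.9,-0.3,0],[0,0,0],0.82],[[-0.9,-0.3,0],[0,0,0],0.82],[[-0.9,-0.3,0],[0,0,0],0.82],[[-0.9,-0.3,0],[0,0,0],0.82],[[-0.6,-0.2,0],[0,0,0],0.82],[[0,0,0],[0,0,0],0.82]]'

```text
clock: 33.55
tcp_pos: [438.8, 86.5, 189.3]
tool_rot: [2.397, 2.03, 0.001]
ft_force: [-0.4, 0.4, 0.1]
opening: 72.1
finger_force: 0.0
```

```bash
python3 go.py; python3 - <<'E'
from ov import *
T=viewer.grab_frame("top"); S=viewer.grab_frame("side")
a=ov(T,523.5,240.9,-.164,(110,170,80,75),5,False); b=ov(S,523.5,240.9,-.164,(205,270,100,90),4,False)
im=np.zeros((375,800,3),np.uint8); im[:375,:400]=a; im[:360,400:]=b
cv2.imwrite("pics/o3.png",im)
E
```

```text
clock 33.55 tcp [438.8  86.5 189.3] psi -0.166 tilt [ 0.  0. -1.] op 72.1 F [-0.4  0.4  0.1] grip 0.0
```

View pics/o3.png

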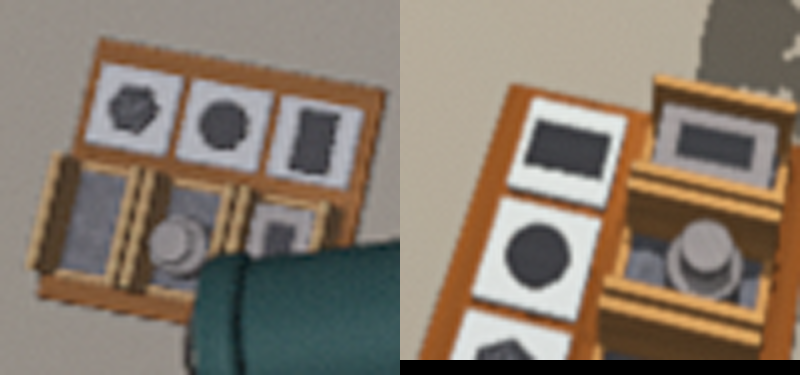

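The block weight sits flat in the rectangle-labelled slot, with its mark at side-crop (715,147), below the wall tops. The round weight has not moved and the robot is clear of everything.

```bash
python3 -c "
from h import *
print(workorder.finish_job())"
```

```text
the job is handed in; nothing more can be done
None
```

The block weight was set upright on the pan within about 2 mm of centre, the key was pressed to its stop, and the weight now rests on the floor of its own slot; I handed the job in at about 34 s of the 72 s allowed.

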